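# Clamp a stretcher bar to the click

## Task

Slide the loose wooden stretcher bar lengthwise into the clamp's channel, under the foot, gently and fully home against the steel back stop. Then tighten the clamp's knob clockwise until its clutch clicks (the torque climbs, then suddenly drops), stop right there, because driving on crushes the wood, and let go. Leave the other things on the bench where they are.

Things in the scene. Friction and masses are not known exactly. Their poses are not given: they have to be found in the camera images.
- bar_center (a point): centre (half-way up, 14 mm above the bench) of the loose stretcher bar: a plain light wooden batten lying flat on the bench, 180 mm long (its x axis), 36 mm wide (y), 28 mm high (z), about 0.13 kg; both ends are alike, so either may go in first
- clamp: grey screw clamp bolted to the bench. Origin on the screw's upright axis 0 to 5 mm above the bench (packing under it differs); z up; x points into the throat, away from its open mouth and from the robot. Its arm over the channel spans x -22 to 77 mm, y -18 to 18, z 75 to 95; column x 47 to 77. While pushing the bar home, grip it where it will end at x = -90 mm or less, clear of arm and mouth
- clamp_mouth (a point): middle of the channel's open mouth, at clamp x = -63 mm; axes as the clamp's. The bar slides on the bench along +x, centred on y = 0, between two aluminium guide rails (18 to 23 mm high, 41 mm apart inside) from clamp x = -40 to 35 mm; from the mouth to x = -40 the sides are flared, 56 mm apart at the mouth, 70 mm over all
- bar_home (a point): where the bar's centre (point bar_center) lies when the bar is fully home: at clamp x = -55 mm, y = 0, given 14 to 19 mm above the bench, but the bar itself lies on the bench; axes as the clamp's, the bar's length along x
- backstop: steel plate across the end of the channel, fixed to the clamp, same origin and axes as the clamp; its face towards the bar lies at x = 35 mm, its top 28 to 33 mm above the bench. Push the bar against it with a few newtons; more than 60 N is ramming it
- knob_grip (a point): black wing knob on top of the clamp: an upright flat-sided bar 58 mm long (its x axis), 13 mm thick (y), 38 mm high, top 141 to 146 mm above the bench; this point is on its axis, 17 mm below its top. A disc of radius 19 mm lies 3.5 mm beneath the bar's underside. It turns about z (up); clockwise from above (yaw falls) tightens; it does not rise or fall. A 40 N grip on its flat sides holds it
- clutch (a point): middle of the disc under the knob. The knob has a springy bush (1 N m/rad): torque winds up to 0.2 N m, the screw then runs at that for 0.4 to 1.8 rad (differs each time) until the foot meets the bar; then torque climbs over 0.7 rad to 0.35, where the clutch clicks: torque drops at once to about 0.15. 0.3 rad past the click the wood is crushed. Let go, the knob springs back, the screw stays
- foot: round rubber-faced foot of the screw, 28 mm across, under the arm (origin as the clamp's, but moving down with the screw); it presses the bar on the bench. It starts 2 to 7 mm above the bar's top. At the click it presses with about 39 N and keeps that when the knob is let go; under 35 N is loose, over 45 N crushes the wood
- paint_tin: bystander: closed grey paint tin, 86 mm across, 95 mm high; origin at the centre of its underside
- glue_bottle: bystander: white glue bottle, 50 mm across, 130 mm high; origin at the centre of its underside
- brush_jar: bystander: blue ceramic jar with brushes, 72 mm across, 85 mm high (brushes to 210 mm); origin at the centre of its underside
Not all that is in view belongs to the job. Of the things that look like the part that bears bar_center, the smallest one is meant.

How it is judged:
By the outcome, as a careful person would: the job done as asked, in the order asked, and still so for the second after the job is handed in, with the robot touching nothing.
It also fails if it takes over 72 s, if anything falls off the work surface, if the arm or the gripper's body presses on something with over 40 N, if the wrist force passes 120 N, or if a joint passes its speed limit or range.

## Robot

A 6-joint arm with a two-finger parallel gripper is mounted at the origin on the work surface. World frame = base frame: x ahead of the robot, y to its left, z up, the work surface at z = 0. Lengths are in m, angles in rad, forces in N, time in s.
With the tool pointing down it reaches from about 0.325 to 0.9 m from the base axis. Payload 6.1 kg.
Tool frame: the origin (TCP) lies at the very end of the fingers, on their centre line; the grasp point (between the pads) lies 19 mm behind it (manip.grip_point_offset is the distance from the TCP to the grasp point, in m); z points along the fingers, y is the direction in which the jaws open and shut (so a half turn about z gives the same grasp; the last joint's range is limited). The gripper opens to 87 mm and grips with 3 to 60 N. Pads are 19 mm wide; open, the fingers measure 117 mm over their backs; the gripper's body (75 mm by 190 mm) begins 51 mm behind the grasp point.
Start: joints at [-1.467, 0.22, 1.526, -0, 1.395, -0.126], TCP at [0.142, -0.609, 0.223] pointing down, gripper open.
Joint ranges: [-2.98, 2.98], [-0.91, 2.08], [0.09, 2.57], [-1.24, 4.39], [0.2, 2.65], [-2.68, 2.68]. Speed limits (rad/s): [2.57, 2.57, 3.01, 3.14, 3.14, 3.14].

## Interface

Orientations are given as a unit quaternion [x, y, z, w].
In Python, from workcell import readout, get_image, calibration, manip, recognise, masks_of, spot_point gives the robot as it stands. The module is installed in compiled form; this text tells all that it offers.
- The arm moves only by the shell command python3 -m jog 'ROWS' [FORCE]. ROWS is JSON, a list of rows, each an object with "travel": the shift along the tool's x, y, z in m, a list of three; "delta_rot": the turn, a rotation vector about the tool's x, y, z in rad, a list of three; "gripper": the gripper's target within -1 to 1 (fully open at 1, half-way at 0, shut at -1). A call has 1 to 12 rows; each row is the pose to reach, as a shift and turn from the pose commanded when the call began, along the tool's axes at that moment; what a row does not reach only later rows make up. A row lasts 1/8 s, in which the tool goes at most 62.5 mm and 10.7 degrees, less where a joint would pass 70% of its speed; a pose out of reach is approached as far as the arm can. A call with a gripper value outside its range is refused whole. The fingers move at their own pace and stop on an object; FORCE is the grip in N (left out, the last holds). Time passes only in rows, so rows that repeat a pose let the fingers close. It gives the time, the measured TCP pose, the force and the opening at its end, in the units of the state.
- readout.observe(): the state, without advancing time (a new reading comes with each control period).
- get_image(name): name is "scene" or "top"; returns the picture (400x640x3 uint8, red, green, blue); there is no depth.
- calibration(name): a dict with "fx", "fy", "cx", "cy" (pixels), "R" (3x3) and "t" (3): a world point X has camera coordinates R X + t. Camera axes: x right, y down, z forward; pixel columns grow to the right and rows downward; lengths in m; the calibration is good to about 2 mm. A picture is of the moment at which its call begins. calibration takes no time and is no camera call.
- manip.job_done(): hands the job in, once; it reports no verdict.
Trained networks look in the newest picture that a camera, given by its name, has taken for a name from the list of things; names that differ only in an ending like _2 or _b are one class to them, and where a whole thing is asked for, a point or a joint stands for the part that bears it (a point fixed in the world has none). Each returns a list of dicts, best first, with "confidence" (0 to 1); they miss things now and then, are a little off and sometimes report something else, mostly with a low value. They report only what shows in the picture. A call takes as long as a camera call. They do not tell look-alikes from the thing itself.
- recognise(query, camera): "box" ([left, top, right, bottom] as shares, 0 to 1, of the picture: columns of its width, rows of its height, round what is visible of it).
- masks_of(query, camera): "mask" (400x640 bool, what is visible of it) and "box" ([left, top, right, bottom] as shares, 0 to 1, of the picture: columns of its width, rows of its height, round what is visible of it).
- spot_point(query, camera): "at" ([column, row] as shares, 0 to 1, of the picture: columns of its width, rows of its height: a listed point, or the origin of a listed thing).
The state is a dict: "time": time; "joints": joint angles; "qd": joint speeds; "joint_torque": joint torques, N m; "tool_pos": TCP position; "orientation": TCP orientation; "contact_force": force on the tool from outside, world axes, zero at the start; "wrist_torque": the same for the moment, N m; "opening": finger opening in m.
Only numpy, scipy, OpenCV 4.12 (cv2) and the standard library are available. Lean on these libraries where they do the work, as an engineer would, in place of code of your own. Each camera call takes 0.05 s, during which the arm holds its last target.

## Working session

There is one attempt and no reset: what is moved stays moved. The work goes in short steps, Python scripts to look and compute and a shell command to move; the robot and the scene stay as the last step left them, time stands still between calls to the robot, and variables do not carry over. Pictures are saved under pics/ and viewed, and the job is handed in when it is done.

```bash
mkdir -p pics; ls; python3 - <<'E'
from workcell import readout,get_image,calibration,manip
import cv2
print(readout.observe(), manip.grip_point_offset)
for n in("scene","top"):
    c=calibration(n);print(n,c)
    cv2.imwrite(f"pics/{n}0.png",get_image(n)[:,:,::-1])
E
```

```text
pics
{'time': 0.0, 'joints': array([-1.46707900e+00,  2.21235189e-01,  1.52760367e+00, -3.00443279e-05,
        1.39468975e+00, -1.26094586e-01]), 'qd': array([ 0.00078622, -0.00020732, -0.00040665, -0.00077005, -0.00138468,
       -0.00111398]), 'joint_torque': array([ 3.47985051e-04, -4.94620371e+01, -3.87371314e+01,  6.98377588e-02,
        5.70922613e-02, -1.45665267e-04]), 'tool_pos': array([ 0.14229679, -0.60795273,  0.22143558]), 'orientation': array([ 9.93404802e-01,  1.14655843e-01, -3.95619693e-06, -9.68084980e-04]), 'contact_force': array([0.11087573, 0.04685603, 0.55806547]), 'wrist_torque': array([ 0.05439532, -0.03930461,  0.02081588]), 'opening': 0.0872279705731257} 0.0187
scene {'fx': 363.9408725847753, 'fy': 363.9408725847753, 'cx': 322.67079492848586, 'cy': 195.57813687652802, 'R': array([[-0.39495913,  0.91869699,  0.00176589],
       [ 0.67124866,  0.28988934, -0.68219455],
       [-0.62724199, -0.26825361, -0.73116857]]), 't': array([ 0.21956676, -0.25809112,  1.18160602])}
top {'fx': 504.78290902163775, 'fy': 504.78290902163775, 'cx': 319.92446660255996, 'cy': 198.81107817863597, 'R': array([[ 0.00400215, -0.9996926 , -0.02446829],
       [-0.99745224, -0.00224801, -0.07130197],
       [ 0.07122504,  0.02469132, -0.99715462]]), 't': array([0.00887971, 0.50553446, 1.12630153])}
```

View pics/scene0.png

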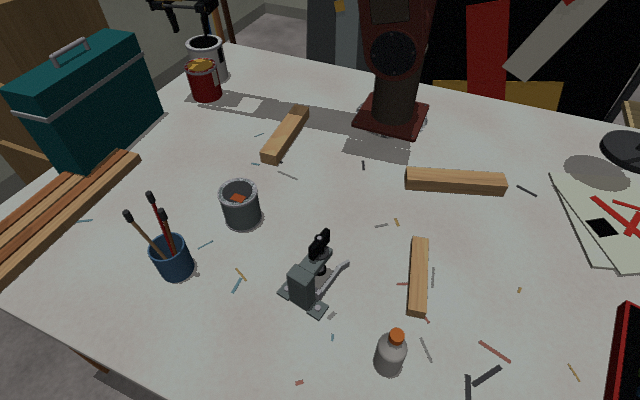

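View pics/top0.png

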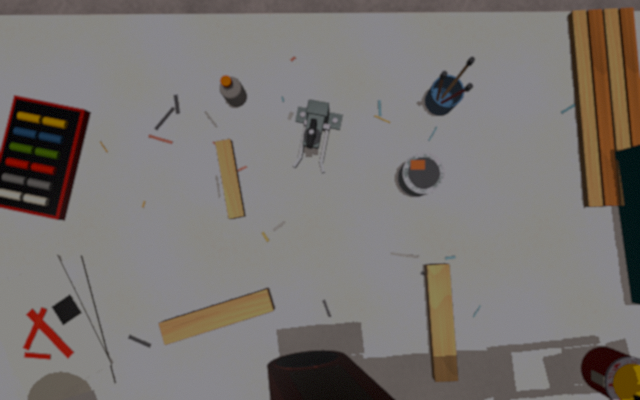

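```bash
cat > h.py <<'E'
from workcell import readout,get_image,calibration,manip,recognise,masks_of,spot_point
import numpy as np, cv2
from scipy.spatial.transform import Rotation as Rn
def back(cam,px,z):
    c=calibration(cam);d=c["R"].T@np.array([(px[0]-c["cx"])/c["fx"],(px[1]-c["cy"])/c["fy"],1])
    o=-c["R"].T@c["t"];return o+d*(z-o[2])/d[2]
def proj(cam,X):
    c=calibration(cam);p=c["R"]@np.asarray(X)+c["t"];return np.array([c["fx"]*p[0]/p[2]+c["cx"],c["fy"]*p[1]/p[2]+c["cy"]])
def tri(p):
    A=[];b=[]
    for cam,px in p.items():
        c=calibration(cam);u=(px[0]-c["cx"])/c["fx"];v=(px[1]-c["cy"])/c["fy"]
        for k,w in((0,u),(1,v)):
            A.append(c["R"][k]-w*c["R"][2]);b.append(w*c["t"][2]-c["t"][k])
    return np.linalg.lstsq(np.array(A),np.array(b),rcond=None)[0]
E
python3 - <<'E'
from h import *
for q in("bar_center","clamp","clamp_mouth","bar_home","knob_grip","clutch"):
    for cam in("top","scene"):
        r=spot_point(q,cam)
        print(q,cam,[(np.round(np.array(d["at"])*[640,400],1),round(d["confidence"],2)) for d in r[:4]])
for i,q in enumerate(("bar_center","clamp","knob_grip")):
    for cam in("top","scene"):
        for j,d in enumerate(masks_of(q,cam)[:4]):
            m=d["mask"].astype(np.uint8);np.save(f"m_{q}_{cam}_{j}.npy",m)
            c=cv2.findContours(m,cv2.RETR_EXTERNAL,cv2.CHAIN_APPROX_NONE)[0];c=max(c,key=cv2.contourArea)
            print(q,cam,j,round(d["confidence"],2),m.sum(),cv2.minAreaRect(c))
E
```

```text
bar_center top [(array([441.5, 323.3]), 0.94), (array([217.5, 314.4]), 0.86), (array([230.1, 182.9]), 0.57)]
bar_center scene [(array([287.3, 131.7]), 0.98), (array([455.2, 179.3]), 0.67), (array([420.8, 275.5]), 0.65)]
clamp top []
clamp scene [(array([322. , 276.9]), 0.89), (array([318.4, 250.3]), 0.39)]
clamp_mouth top []
clamp_mouth scene [(array([333.6, 257.1]), 0.6)]
bar_home top [(array([311.6, 167. ]), 0.64), (array([311.3, 141.6]), 0.15)]
bar_home scene [(array([331.8, 254.8]), 0.95)]
knob_grip top [(array([309.5, 134.2]), 0.68), (array([237.1,  96. ]), 0.6)]
knob_grip scene [(array([319.5, 243.8]), 0.92)]
clutch top [(array([310.3, 134.8]), 0.91), (array([413.2, 175.1]), 0.61)]
clutch scene [(array([387.5, 362. ]), 0.72)]
bar_center top 0 0.9 3060 ((440.20361328125, 321.95147705078125), (118.75239562988281, 26.282398223876953), 86.05481719970703)
bar_center top 1 0.84 2809 ((216.064453125, 315.59503173828125), (24.61440658569336, 117.14049530029297), 72.77656555175781)
bar_center top 2 0.64 1445 ((229.7882843017578, 178.26486206054688), (79.75091552734375, 18.86762619018554
[... 348 characters left out ...]
34375), (102.79664611816406, 23.709808349609375), 3.990912914276123)
bar_center scene 2 0.77 1374 ((284.7166748046875, 134.5289764404297), (21.81928253173828, 71.18565368652344), 36.43085861206055)
clamp top 0 0.57 1719 ((314.3076477050781, 134.9615478515625), (46.08728790283203, 69.22898864746094), 11.309932708740234)
clamp scene 0 0.56 2772 ((318.8541259765625, 272.0570373535156), (54.00767517089844, 82.12226104736328), 33.11134338378906)
knob_grip top 0 0.77 229 ((311.00408935546875, 132.95492553710938), (8.691431045532227, 30.148401260375977), 5.19442892074585)
knob_grip scene 0 0.64 431 ((318.5384216308594, 243.69229125976562), (14.97690486907959, 35.50081253051758), 33.690067291259766)
```

Both pictures show three light battens. The smallest is at about (230,178) in top and (418,276) in scene. The clamp is at about (314,135) in top and its mouth faces the image bottom, towards the robot. Next I'll zoom in to measure.

```bash
python3 - <<'E'
from h import *
t=cv2.imread("pics/top0.png");s=cv2.imread("pics/scene0.png")
a=cv2.resize(t[85:185,270:370],None,fx=6,fy=6,interpolation=cv2.INTER_CUBIC)
cv2.imwrite("pics/za.png",a)
b=cv2.resize(s[220:330,265:375],None,fx=5.4,fy=5.4,interpolation=cv2.INTER_CUBIC)
cv2.imwrite("pics/zb.png",b)
b=cv2.resize(t[130:230,190:290],None,fx=6,fy=6,interpolation=cv2.INTER_CUBIC)
cv2.imwrite("pics/zc.png",b)
print("bar",back("top",(230.1,182.9),.014),back("scene",(420.8,275.5),.014),tri({"top":(230.1,182.9),"scene":(420.8,275.5)}))
print("knob",tri({"top":(309.5,134.2),"scene":(319.5,243.8)}),tri({"top":(311,133),"scene":(319.5,243.8)}))
print("home",tri({"top":(311.6,167.),"scene":(331.8,254.8)}))
print("clampO",back("scene",(322,276.9),0.002))
print("mouth",back("scene",(333.6,257.1),0.002))
E
```

```text
bar [0.54187682 0.21652915 0.014     ] [0.552634   0.22305075 0.014     ] [ 0.54307249  0.22184391 -0.00151906]
knob [0.6332236  0.02841678 0.12333938] [0.6347656  0.02702126 0.12469739]
home [0.57854842 0.03069729 0.01298181]
clampO [0.63143089 0.0309016  0.002     ]
mouth [0.57542601 0.03485347 0.002     ]
```

View pics/za.png

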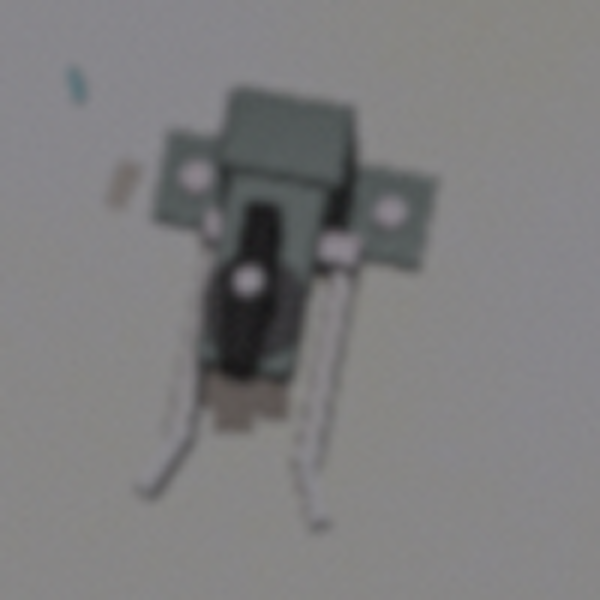

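View pics/zb.png

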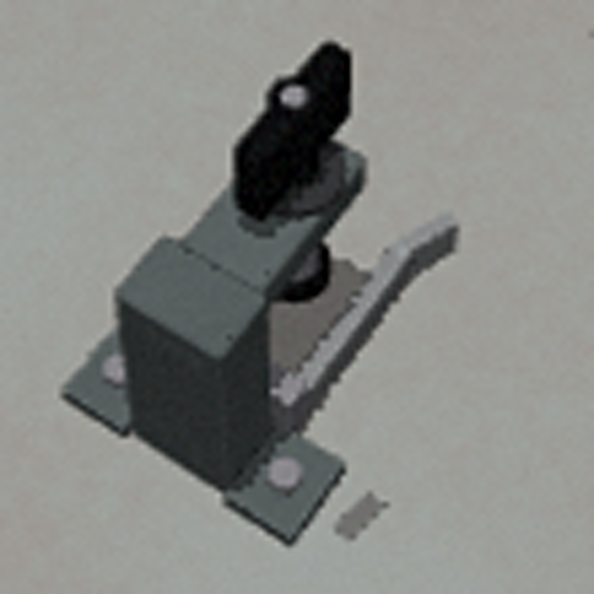

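View pics/zc.png

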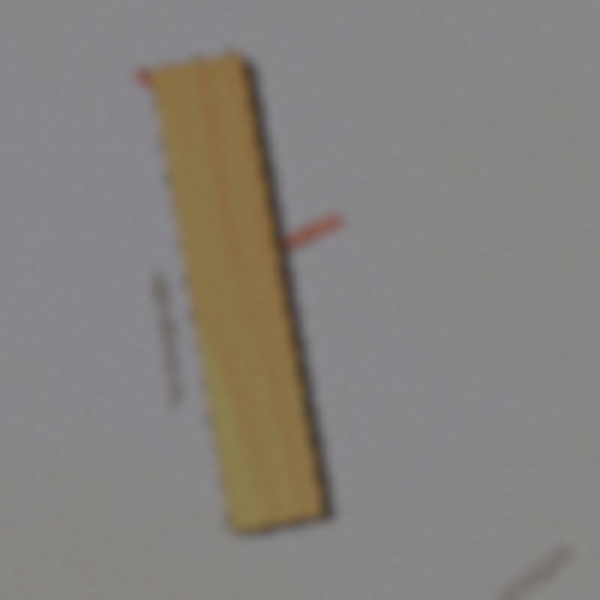

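```bash
python3 - <<'E'
from h import *
A=lambda u,v:((u+.5)/6-.5+270,(v+.5)/6-.5+85)
C=lambda u,v:((u+.5)/6-.5+190,(v+.5)/6-.5+130)
B=lambda u,v:((u+.5)/5.4-.5+265,(v+.5)/5.4-.5+220)
P=lambda p,z:back("top",p,z)[:2]
print("knobhead tri",tri({"top":A(248,281),"scene":B(295,97)}))
L=P(A(148,493),.0205);R=P(A(318,526),.0205);print("tips",L,R,(L+R)/2,np.linalg.norm(L-R))
d=R-L;print("axis angle from tips",np.degrees(np.arctan2(d[0],-d[1])))
print("rail scene tip", back("scene",B(453,218),.0205))
def ang(p,q,z):
    a,b=P(p,z),P(q,z);return np.degrees(np.arctan2(*(b-a)[::-1])),np.linalg.norm(b-a)
print("rail R",ang(A(303,460),A(340,270),.02)); print("arm edges",ang(A(200,375),A(225,170),.095),ang(A(296,375),A(330,185),.095))
k1,k2=A(240,374),A(264,207)
print("knob ang",ang(k1,k2,.143),(P(k1,.143)+P(k2,.143))/2)
print("column back corners",P(A(235,88),.095),P(A(354,105),.095),ang(A(235,88),A(354,105),.095), ang(A(235,88),A(354,105),.115))
print("base plates",ang(A(155,222),A(420,268),.008),ang(A(172,128),A(438,178),.008))
cs=[C(153,66),C(243,57),C(325,515),C(232,530)]
w=np.array([P(c,.028) for c in cs]);print("bar",w,w.mean(0),[np.linalg.norm(w[i]-w[i-1]) for i in range(4)])
e=(w[0]+w[1]-w[2]-w[3]);print(np.degrees(np.arctan2(e[1],e[0])))
# other-bars lengths / scene check
for X in ([*w.mean(0),.028],): print(proj("scene",X))
E
```

```text
knobhead tri [0.63424439 0.02636797 0.14335503]
tips [0.57835388 0.06914272] [0.56581957 0.0046062 ] [0.57208672 0.03687446] 0.06574246976838714
axis angle from tips -10.991172098674308
rail scene tip [0.58097716 0.07118485 0.0205    ]
rail R (np.float64(-10.717618189346014), np.float64(0.07424028388764106))
arm edges (np.float64(-6.53095004838169), np.float64(0.07439194074956584)) (np.float64(-9.821223575050722), np.float64(0.06943411871538276))
knob ang (np.float64(-7.79814165982855), np.float64(0.05796141776589552)) [0.63113586 0.02491455]
column back corners [0.71416303 0.03340406] [ 0.70787513 -0.00917077] (np.float64(-98.40130796954573), np.float64(0.0430366506295858)) (np.float64(-98.40130796954588), np.float64(0.042227964375604825))
base plates (np.float64(-100.03759104429489), np.float64(0.10381220002612171)) (np.float64(-100.91111147274589), np.float64(0.10469685551071208))
bar [[0.63724752 0.24965772]
 [0.64067921 0.21538266]
 [0.46694506 0.18156621]
 [0.46120787 0.21652262]] [0.55151991 0.2157823 ] [np.float64(0.17913094035591398), np.float64(0.03444642115832955), np.float64(0.17699465713384163), np.float64(0.03542408526570735)]
10.836130547326189
[418.79753074 270.33901712]
```

```bash
cat >> h.py <<'E'
def st():
    s=readout.observe();R=Rn.from_quat(s["orientation"]).as_matrix()
    return s,R,np.arctan2(R[1,0],R[0,0])
def go(p,yawdeg=None,log=True):
    s,R,y=st();d=R.T@(np.asarray(p)-s["tool_pos"]) 
    out="travel %s"%np.round(d,4)
    if yawdeg is not None: 
        dy=(np.radians(yawdeg)-y+np.pi)%(2*np.pi)-np.pi; out+=" rotz %.4f (tilt %s)"%(-dy,np.round(R[:,2],4))
    print("t%.2f"%s["time"],"pos",np.round(s["tool_pos"],4),"yaw %.2f"%np.degrees(y),"F",np.round(s["contact_force"],1),"Tz %.3f"%s["wrist_torque"][2],"op %.4f"%s["opening"]);print(out)
E
python3 -c "
from h import *
go([.40,-.2,.22],101); go([.507,.207,.1],190)"
```

```text
t1.00 pos [ 0.1424 -0.6086  0.2226] yaw 13.17 F [ 0.3 -0.3 -0. ] Tz -0.021 op 0.0869
travel [ 0.3439 -0.3391  0.0026] rotz -1.5330 (tilt [ 0.e+00 -1.e-04 -1.e+00])
t1.00 pos [ 0.1424 -0.6086  0.2226] yaw 13.17 F [ 0.3 -0.3 -0. ] Tz -0.021 op 0.0869
travel [ 0.5408 -0.7111  0.1225] rotz -3.0863 (tilt [ 0.e+00 -1.e-04 -1.e+00])
```

```bash
python3 -m jog '[{"travel":[0.038,-0.038,0],"delta_rot":[0,0,-0.17],"gripper":1},{"travel":[0.076,-0.075,0],"delta_rot":[0,0,-0.34],"gripper":1},{"travel":[0.115,-0.113,0],"delta_rot":[0,0,-0.51],"gripper":1},{"travel":[0.153,-0.151,0],"delta_rot":[0,0,-0.68],"gripper":1},{"travel":[0.191,-0.188,0],"delta_rot":[0,0,-0.85],"gripper":1},{"travel":[0.229,-0.226,0],"delta_rot":[0,0,-1.02],"gripper":1},{"travel":[0.267,-0.264,0],"delta_rot":[0,0,-1.19],"gripper":1},{"travel":[0.306,-0.301,0],"delta_rot":[0,0,-1.36],"gripper":1},{"travel":[0.344,-0.339,0],"delta_rot":[0,0,-1.53],"gripper":1}]' 20; python3 -c "
from h import *
go([.507,.207,.1],190.8)"
```

```text
time: 2.12
tool_pos: [0.401, -0.1987, 0.223]
orientation: [0.635, 0.772, 0.0, 0.001]
contact_force: [-0.2, -0.9, -0.1]
opening: 0.0869
t2.12 pos [ 0.401  -0.1987  0.223 ] yaw 101.14 F [-0.2 -0.9 -0.1] Tz 0.004 op 0.0869
travel [0.3776 0.1823 0.1228] rotz -1.5649 (tilt [ 1.1e-03 -7.0e-04 -1.0e+00])
```

```bash
python3 -m jog '[{"travel":[0.042,0.020,0],"delta_rot":[0,0,-0.174],"gripper":1},{"travel":[0.084,0.040,0],"delta_rot":[0,0,-0.348],"gripper":1},{"travel":[0.126,0.060,0.02],"delta_rot":[0,0,-0.522],"gripper":1},{"travel":[0.168,0.081,0.035],"delta_rot":[0,0,-0.695],"gripper":1},{"travel":[0.210,0.101,0.05],"delta_rot":[0,0,-0.87],"gripper":1},{"travel":[0.252,0.121,0.07],"delta_rot":[0,0,-1.04],"gripper":1},{"travel":[0.294,0.141,0.085],"delta_rot":[0,0,-1.22],"gripper":1},{"travel":[0.336,0.162,0.105],"delta_rot":[0,0,-1.39],"gripper":1},{"travel":[0.378,0.182,0.123],"delta_rot":[0,0,-1.565],"gripper":1},{"travel":[0.378,0.182,0.123],"delta_rot":[0,0,-1.565],"gripper":1}]'; python3 - <<'E'
from h import *
go([.507,.207,.003],190.8)
for n in("scene","top"): cv2.imwrite(f"pics/{n}1.png",get_image(n)[:,:,::-1])
a=cv2.imread("pics/top1.png")[120:240,180:300];b=cv2.imread("pics/scene1.png")[180:330,340:490]
cv2.imwrite("pics/z1.png",np.hstack([cv2.resize(a,(395,395)),cv2.resize(b,(395,395))]))
E
```

```text
time: 3.38
tool_pos: [0.5068, 0.2077, 0.0977]
orientation: [-0.094, 0.996, 0.0, -0.001]
contact_force: [0.2, -0.5, -0.2]
opening: 0.0873
t3.38 pos [0.5068 0.2077 0.0977] yaw -169.23 F [ 0.2 -0.5 -0.2] Tz 0.010 op 0.0873
travel [-0.0003 -0.0008  0.0947] rotz -0.0005 (tilt [-2.9e-03 -1.0e-04 -1.0e+00])
```

View pics/z1.png

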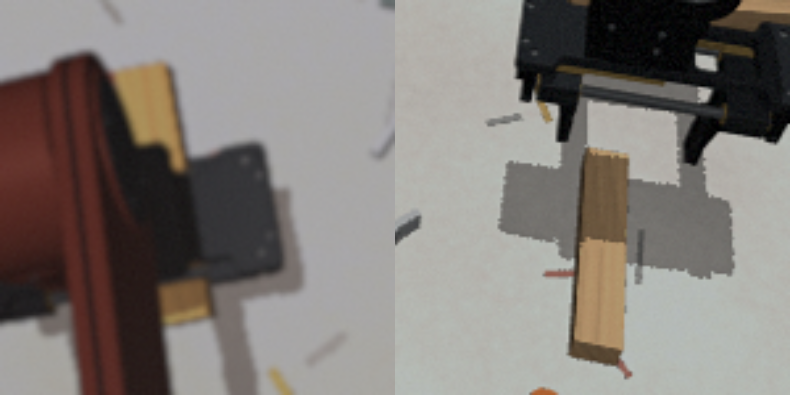

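The fingers straddle the bar (scene crop, 600,150). Descending to grip it.

```bash
python3 -m jog '[{"travel":[0,-0.001,0.045],"delta_rot":[0,0,0],"gripper":1},{"travel":[0,-0.001,0.08],"delta_rot":[0,0,0],"gripper":1},{"travel":[0,-0.001,0.093],"delta_rot":[0,0,0],"gripper":1},{"travel":[0,-0.001,0.093],"delta_rot":[0,0,0],"gripper":1},{"travel":[0,-0.001,0.093],"delta_rot":[0,0,0],"gripper":-1},{"travel":[0,-0.001,0.093],"delta_rot":[0,0,0],"gripper":-1},{"travel":[0,-0.001,0.093],"delta_rot":[0,0,0],"gripper":-1},{"travel":[0,-0.001,0.093],"delta_rot":[0,0,0],"gripper":-1}]' 20; python3 -c "
from h import *
go([.507,.207,.003],190.8)"
```

```text
time: 4.47
tool_pos: [0.5082, 0.2045, 0.0069]
orientation: [-0.092, 0.996, 0.0, 0.0]
contact_force: [0.7, 0.1, -0.1]
opening: 0.0548
t4.47 pos [0.5082 0.2045 0.0069] yaw -169.49 F [ 0.7  0.1 -0.1] Tz 0.017 op 0.0548
travel [0.0008 0.0027 0.0039] rotz -0.0051 (tilt [ 6.e-04  2.e-04 -1.e+00])
```

```bash
python3 -m jog '[{"travel":[0,0,0.002],"delta_rot":[0,0,0],"gripper":-1},{"travel":[0,0,0.002],"delta_rot":[0,0,0],"gripper":-1},{"travel":[0,0,0.002],"delta_rot":[0,0,0],"gripper":-1},{"travel":[0,0,0.002],"delta_rot":[0,0,0],"gripper":-1}]' 20; python3 -c "
from h import *
go([.4245,.0648,.015],169.5)"
```

```text
time: 4.97
tool_pos: [0.5078, 0.2043, 0.0043]
orientation: [-0.091, 0.996, -0.0, -0.0]
contact_force: [-0.1, 0.5, -1.4]
opening: 0.036
t4.97 pos [0.5078 0.2043 0.0043] yaw -169.50 F [-0.1  0.5 -1.4] Tz 0.067 op 0.0360
travel [ 0.1073 -0.122  -0.0106] rotz 0.3665 (tilt [-5.e-04 -1.e-04 -1.e+00])
```

```bash
python3 -m jog '[{"travel":[0.0,0,-0.010],"delta_rot":[0,0,0],"gripper":-1},{"travel":[0.05,0,-0.010],"delta_rot":[0,0,0],"gripper":-1},{"travel":[0.1,-0.01,-0.010],"delta_rot":[0,0,0.04],"gripper":-1},{"travel":[0.11,-0.05,-0.010],"delta_rot":[0,0,0.16],"gripper":-1},{"travel":[0.11,-0.09,-0.010],"delta_rot":[0,0,0.28],"gripper":-1},{"travel":[0.107,-0.122,-0.010],"delta_rot":[0,0,0.366],"gripper":-1},{"travel":[0.107,-0.122,-0.010],"delta_rot":[0,0,0.366],"gripper":-1},{"travel":[0.107,-0.122,-0.010],"delta_rot":[0,0,0.366],"gripper":-1}]'; python3 - <<'E'
from h import *
go([.4245,.0648,.004],169.5)
for n in("scene","top"): cv2.imwrite(f"pics/{n}2.png",get_image(n)[:,:,::-1])
a=cv2.imread("pics/top2.png")[90:250,230:390];b=cv2.imread("pics/scene2.png")[170:330,270:430]
cv2.imwrite("pics/z2.png",np.hstack([cv2.resize(a,(400,400),interpolation=2),cv2.resize(b,(400,400),interpolation=2)]))
E
```

```text
time: 5.98
tool_pos: [0.4251, 0.0651, 0.0149]
orientation: [0.091, 0.996, 0.0, 0.0]
contact_force: [-0.3, -0.7, -2.0]
opening: 0.036
t5.97 pos [0.4251 0.0651 0.0149] yaw 169.53 F [-0.3 -0.7 -2. ] Tz -0.015 op 0.0360
travel [ 0.0005 -0.0004  0.0109] rotz 0.0006 (tilt [ 2.e-04  3.e-04 -1.e+00])
```

View pics/z2.png

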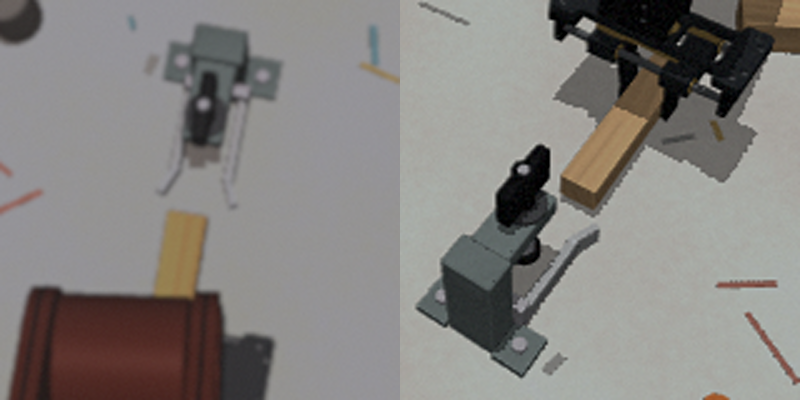

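```bash
python3 - <<'E'
from h import *
a=cv2.imread("pics/top2.png")
cv2.imwrite("pics/z2b.png",cv2.resize(a[115:211,280:340],None,fx=6.2,fy=6.2,interpolation=cv2.INTER_CUBIC))
E
```

```text
(no output)
```

View pics/z2b.png

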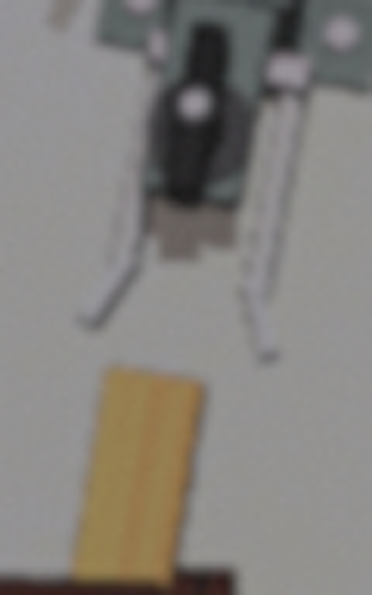

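```bash
python3 - <<'E'
from h import *
A=lambda u,v:((u+.5)/6.2-.5+280,(v+.5)/6.2-.5+115)
P=lambda p,z:back("top",p,z)[:2]
w=[P(A(*c),.0385) for c in((108,368),(205,380),(172,585),(75,580))]
f=(w[0]+w[1])/2;g=(w[2]+w[3])/2
print(f,np.linalg.norm(w[0]-w[1]),"edge yaws",[np.degrees(np.arctan2(*(p-q)[::-1])) for p,q in((w[0],w[3]),(w[1],w[2]))])
d=w[1]-w[0];print("end yaw",np.degrees(np.arctan2(d[0],-d[1])))
s,R,y=st();th=y-np.pi;ax=np.array([np.cos(th),np.sin(th)]);print("expected tip",s["tool_pos"][:2]+ax*.135, np.degrees(th))
for z in(.018,.0205,.023):
  L=P(A(86,326),z);Rr=P(A(268,360),z)
  l1=P(A(136,262),z);r1=P(A(246,288),z)
  rr=P(A(290,100),z);rl=P(A(262,278),z);ri=P(A(275,100),z);ri2=P(A(243,280),z)
  print("tips mid",(L+Rr)/2,np.linalg.norm(L-Rr),"rails outer yaw",np.degrees(np.arctan2(*(P(A(305,100),z)-P(A(272,285),z))[::-1])),"inner",np.degrees(np.arctan2(*(ri-ri2)[::-1])))
  print("bends",l1,r1,np.linalg.norm(l1-r1),(l1+r1)/2)
print("head",P(A(195,103),.1445))
E
```

```text
[0.55757085 0.04396003] 0.03531087982305163 edge yaws [np.float64(-8.400042159665448), np.float64(-8.81576578764106)]
end yaw -7.020008659270538
expected tip [0.55757082 0.0412186 ] -10.39401343268363
tips mid [0.57148662 0.03764717] 0.06816552278963892 rails outer yaw -9.841062800711073 inner -9.772328956181394
bends [0.60149422 0.05289199] [0.59186    0.01233106] 0.04168941569048638 [0.59667711 0.03261152]
tips mid [0.57116354 0.03752573] 0.06801621506878315 rails outer yaw -9.841062800711054 inner -9.772328956181399
bends [0.60110542 0.05273716] [0.5914923  0.01226507] 0.0415981004421641 [0.59629886 0.03250111]
tips mid [0.57084047 0.03740429] 0.0678669073479274 rails outer yaw -9.841062800711066 inner -9.772328956181385
bends [0.60071662 0.05258232] [0.59112461 0.01219908] 0.041506785193841766 [0.59592061 0.0323907 ]
head [0.63450011 0.02600138]
```

```bash
python3 -m jog '[{"travel":[0,-0.0005,0.005],"delta_rot":[0,0,0.028],"gripper":-1},{"travel":[0,-0.0005,0.010],"delta_rot":[0,0,0.028],"gripper":-1},{"travel":[0,-0.0005,0.010],"delta_rot":[0,0,0.028],"gripper":-1}]'; python3 - <<'E'
from h import *
s,R,y=st()
cv2.imwrite("pics/top3.png",get_image("top")[:,:,::-1])
a=cv2.imread("pics/top3.png")
cv2.imwrite("pics/z3.png",cv2.resize(a[115:211,280:340],None,fx=6.2,fy=6.2,interpolation=cv2.INTER_CUBIC))
p=s["tool_pos"];u=np.array([np.cos(np.radians(-10.2)),np.sin(np.radians(-10.2)),0])
home=np.array([.6345,.026,0])-.055*u-.045*u;home[2]=p[2];print(home)
go(home,None)
E
```

```text
time: 6.45
tool_pos: [0.4248, 0.0647, 0.0042]
orientation: [0.105, 0.994, -0.0, -0.0]
contact_force: [0.4, 1.1, -0.5]
opening: 0.0359
[0.53608044 0.04370847 0.00416785]
t6.50 pos [0.4247 0.0647 0.0042] yaw 167.96 F [-0.3  0.3 -1.8] Tz 0.037 op 0.0359
travel [-0.1133  0.0027 -0.    ]
```

View pics/z3.png

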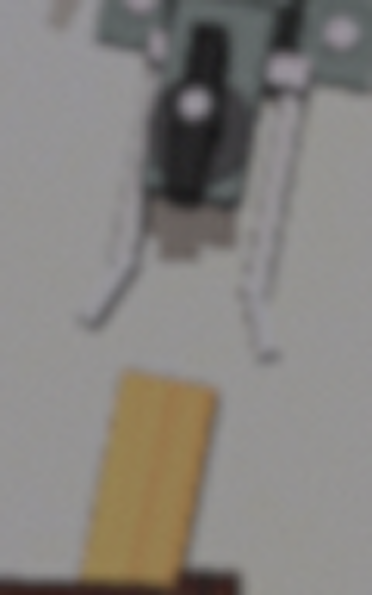

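The bar is centred and parallel to the rails. Inserting.

```bash
python3 -m jog '[{"travel":[-0.010,0.0002,0],"delta_rot":[0,0,0],"gripper":-1},{"travel":[-0.020,0.0005,0],"delta_rot":[0,0,0],"gripper":-1},{"travel":[-0.030,0.0007,0],"delta_rot":[0,0,0],"gripper":-1},{"travel":[-0.040,0.001,0],"delta_rot":[0,0,0],"gripper":-1},{"travel":[-0.048,0.0012,0],"delta_rot":[0,0,0],"gripper":-1},{"travel":[-0.056,0.0014,0],"delta_rot":[0,0,0],"gripper":-1}]'; python3 - <<'E'
from h import *
go([.53608,.0437,.0042]);
cv2.imwrite("pics/top4.png",get_image("top")[:,:,::-1])
a=cv2.imread("pics/top4.png")
cv2.imwrite("pics/z4.png",cv2.resize(a[115:211,280:340],None,fx=6.2,fy=6.2,interpolation=cv2.INTER_CUBIC))
E
```

```text
time: 7.25
tool_pos: [0.4804, 0.054, 0.0044]
orientation: [0.105, 0.994, 0.0, -0.0]
contact_force: [0.1, 0.7, -1.1]
opening: 0.0357
t7.25 pos [0.4804 0.054  0.0044] yaw 167.92 F [ 0.1  0.7 -1.1] Tz 0.027 op 0.0357
travel [-0.0566  0.0016  0.0002]
```

View pics/z4.png

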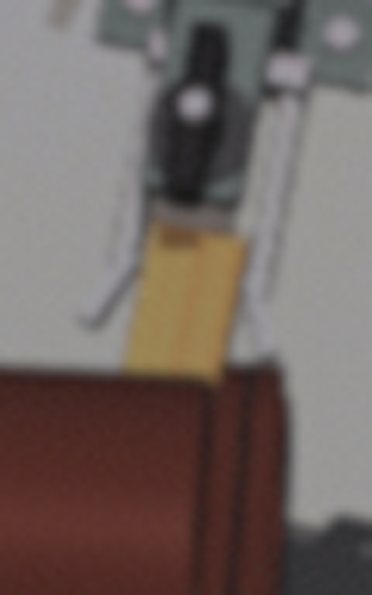

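```bash
python3 -m jog '[{"travel":[-0.009,0.0002,0],"delta_rot":[0,0,0],"gripper":-1},{"travel":[-0.018,0.0005,0],"delta_rot":[0,0,0],"gripper":-1},{"travel":[-0.027,0.0007,0],"delta_rot":[0,0,0],"gripper":-1},{"travel":[-0.035,0.001,0],"delta_rot":[0,0,0],"gripper":-1},{"travel":[-0.042,0.0012,0],"delta_rot":[0,0,0],"gripper":-1},{"travel":[-0.048,0.0014,0],"delta_rot":[0,0,0],"gripper":-1}]'; python3 -c "
from h import *
go([.53608,.0437,.0042])"
```

```text
time: 8.05
tool_pos: [0.5276, 0.0453, 0.0045]
orientation: [0.105, 0.994, 0.0, -0.0]
contact_force: [-0.2, -0.2, -0.7]
opening: 0.0359
t8.05 pos [0.5276 0.0453 0.0045] yaw 167.92 F [-0.2 -0.2 -0.7] Tz -0.014 op 0.0359
travel [-0.0086  0.0002  0.0003]
```

```bash
python3 -m jog '[{"travel":[-0.001,0,0],"delta_rot":[0,0,0],"gripper":-1},{"travel":[-0.002,0,0],"delta_rot":[0,0,0],"gripper":-1},{"travel":[-0.003,0,0],"delta_rot":[0,0,0],"gripper":-1},{"travel":[-0.004,0,0],"delta_rot":[0,0,0],"gripper":-1},{"travel":[-0.005,0,0],"delta_rot":[0,0,0],"gripper":-1}]';python3 -m jog '[{"travel":[-0.001,0,0],"delta_rot":[0,0,0],"gripper":-1},{"travel":[-0.002,0,0],"delta_rot":[0,0,0],"gripper":-1}]';  python3 -c "
from h import *
go([.53608,.0437,.0042])"
```

```text
time: 8.68
tool_pos: [0.5322, 0.0444, 0.0046]
orientation: [0.105, 0.994, 0.0, 0.0]
contact_force: [-0.6, -0.1, -2.0]
opening: 0.036
time: 8.93
tool_pos: [0.5342, 0.0439, 0.0046]
orientation: [0.105, 0.994, 0.0, 0.0]
contact_force: [0.5, -0.0, -1.3]
opening: 0.0357
t8.93 pos [0.5342 0.0439 0.0046] yaw 167.92 F [ 0.5 -0.  -1.3] Tz 0.016 op 0.0357
travel [-0.0019  0.0002  0.0004]
```

```bash
python3 -m jog '[{"travel":[-0.001,0,0],"delta_rot":[0,0,0],"gripper":-1},{"travel":[-0.002,0,0],"delta_rot":[0,0,0],"gripper":-1}]';python3 -m jog '[{"travel":[-0.0007,0,0],"delta_rot":[0,0,0],"gripper":-1},{"travel":[-0.0015,0,0],"delta_rot":[0,0,0],"gripper":-1}]';
```

```text
time: 9.18
tool_pos: [0.5356, 0.0435, 0.0044]
orientation: [0.105, 0.994, -0.0, -0.001]
contact_force: [-2.8, 1.1, -1.5]
opening: 0.0363
time: 9.43
tool_pos: [0.5356, 0.0435, 0.0041]
orientation: [0.105, 0.994, 0.0, -0.002]
contact_force: [-8.6, 1.0, 5.0]
opening: 0.0358
```

```bash
python3 -m jog '[{"travel":[-0.0007,0,0],"delta_rot":[0,0,0],"gripper":-1},{"travel":[-0.0015,0,0],"delta_rot":[0,0,0],"gripper":-1}]'
```

```text
time: 9.68
tool_pos: [0.5356, 0.0435, 0.004]
orientation: [0.105, 0.994, 0.0, -0.004]
contact_force: [-14.5, 3.5, 10.3]
opening: 0.0359
```

The bar stopped at TCP x=0.5356, where it was predicted to seat, with the push rising to 14 N. I'll relax the push, open and look.

```bash
python3 -m jog '[{"travel":[0.0027,0,0],"delta_rot":[0,0,0],"gripper":-1},{"travel":[0.0027,0,0],"delta_rot":[0,0,0],"gripper":-1},{"travel":[0.0027,0,0],"delta_rot":[0,0,0],"gripper":0},{"travel":[0.0027,0,0],"delta_rot":[0,0,0],"gripper":0.4},{"travel":[0.0027,0,0],"delta_rot":[0,0,0],"gripper":0.4},{"travel":[0.0027,0,0],"delta_rot":[0,0,0],"gripper":0.4}]'
python3 - <<'E'
from h import *
s,R,y=st();p=s["tool_pos"]
go([.6345,.026,.2],-8+180)
go([.43,.06,.2],-8+180)
for n in("scene","top"): cv2.imwrite(f"pics/{n}5.png",get_image(n)[:,:,::-1])
b=cv2.imread("pics/scene5.png")[190:330,270:410]
cv2.imwrite("pics/z5.png",cv2.resize(b,(590,590),interpolation=2))
E
```

```text
time: 10.42
tool_pos: [0.5367, 0.0434, 0.0048]
orientation: [0.105, 0.994, 0.0, 0.0]
contact_force: [-0.2, -0.3, -0.2]
opening: 0.0593
t10.43 pos [0.5367 0.0434 0.0048] yaw 167.92 F [-0.2 -0.3 -0.2] Tz -0.006 op 0.0593
travel [-0.0994  0.0035 -0.1952] rotz -0.0713 (tilt [ 7.e-04 -1.e-04 -1.e+00])
t10.43 pos [0.5367 0.0434 0.0048] yaw 167.92 F [-0.2 -0.3 -0.2] Tz -0.006 op 0.0593
travel [ 0.1077 -0.0061 -0.1953] rotz -0.0713 (tilt [ 7.e-04 -1.e-04 -1.e+00])
```

View pics/z5.png

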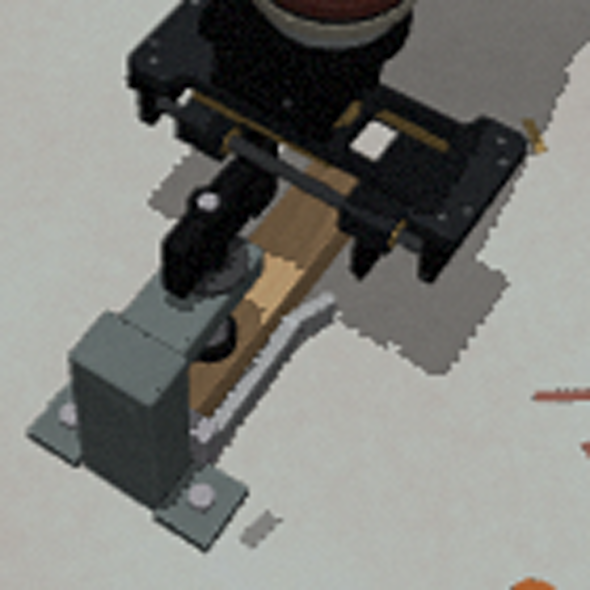

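The bar lies in the channel under the foot. Lifting off and moving above the knob.

```bash
python3 -m jog '[{"travel":[0.0,0,-0.02],"delta_rot":[0,0,0],"gripper":0.6},{"travel":[0.01,0,-0.07],"delta_rot":[0,0,0],"gripper":1},{"travel":[0.01,0,-0.13],"delta_rot":[0,0,-0.04],"gripper":1},{"travel":[-0.0,0,-0.19],"delta_rot":[0,0,-0.071],"gripper":1},{"travel":[-0.0,0,-0.20],"delta_rot":[0,0,-0.071],"gripper":1}]'
python3 - <<'E'
from h import *
for n in("scene","top"): cv2.imwrite(f"pics/{n}6.png",get_image(n)[:,:,::-1])
a=cv2.imread("pics/top6.png")[110:190,280:360];b=cv2.imread("pics/scene6.png")[190:310,280:400]
cv2.imwrite("pics/z6.png",np.hstack([cv2.resize(a,(400,400),interpolation=2),cv2.resize(b,(400,400),interpolation=2)]))
u=np.array([np.cos(np.radians(-10.2)),np.sin(np.radians(-10.2)),0]);O=np.array([.6345,.026,0])
v=np.array([-u[1],u[0],0])
for s_ in(-.018,.018): print(proj("scene",O-.145*u+s_*v+[0,0,.028]))
go([.6345,.026,.18],-8+180)
E
```

```text
time: 11.15
tool_pos: [0.5399, 0.0431, 0.2105]
orientation: [0.07, 0.998, -0.0, 0.005]
contact_force: [-0.5, 0.2, 0.1]
opening: 0.0865
[347.56542901 221.67335111]
[361.10579172 228.46122394]
t11.25 pos [0.5373 0.0434 0.2062] yaw 171.98 F [-0.2 -0.2 -0.9] Tz 0.022 op 0.0870
travel [-0.0985 -0.0036  0.0266] rotz -0.0004 (tilt [ 3.5e-03 -2.0e-04 -1.0e+00])
```

View pics/z6.png

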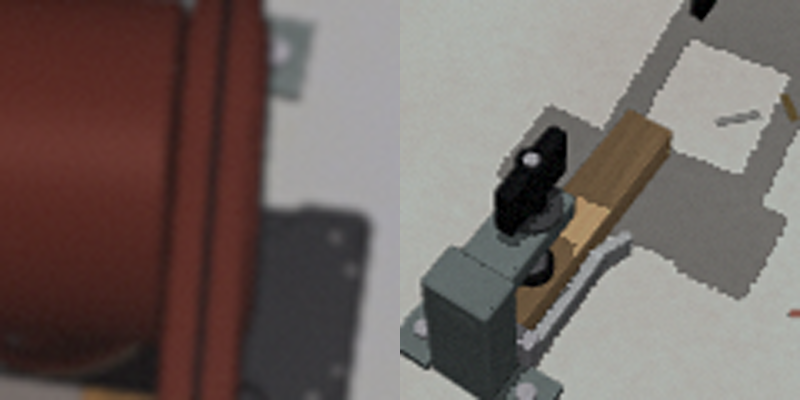

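The bar's outer end in the scene picture, (628,110) and (671,130) in the crop, matches the predicted home position to within 1 px. Moving over the knob.

```bash
python3 -m jog '[{"travel":[-0.04,-0.0015,0],"delta_rot":[0,0,0],"gripper":1},{"travel":[-0.08,-0.003,0.01],"delta_rot":[0,0,0],"gripper":1},{"travel":[-0.0985,-0.0036,0.026],"delta_rot":[0,0,0],"gripper":1},{"travel":[-0.0985,-0.0036,0.026],"delta_rot":[0,0,0],"gripper":1}]'
python3 - <<'E'
from h import *
go([.6345,.026,.111],-8+180)
for n in("scene",): cv2.imwrite(f"pics/{n}7.png",get_image(n)[:,:,::-1])
b=cv2.imread("pics/scene7.png")[190:310,270:390]
cv2.imwrite("pics/z7.png",cv2.resize(b,(590,590),interpolation=2))
print(readout.observe()["joints"])
E
```

```text
time: 11.75
tool_pos: [0.6313, 0.026, 0.1735]
orientation: [0.07, 0.998, 0.0, -0.004]
contact_force: [-0.2, 0.0, 0.1]
opening: 0.0874
t11.75 pos [0.6313 0.026  0.1735] yaw 171.96 F [-0.2  0.   0.1] Tz 0.022 op 0.0874
travel [-0.0037  0.0004  0.0625] rotz -0.0008 (tilt [-8.e-03  6.e-04 -1.e+00])
[-8.31920247e-02  2.76906723e-01  1.54990728e+00  4.73709465e-05
  1.32114744e+00 -1.51385828e+00]
```

View pics/z7.png

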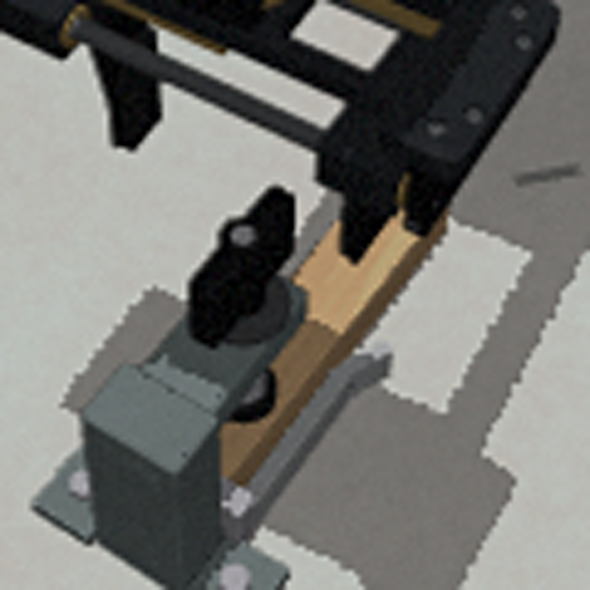

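```bash
python3 -m jog '[{"travel":[0,0,0.0],"delta_rot":[0,0,0],"gripper":1},{"travel":[0,0,0],"delta_rot":[0,0,0],"gripper":1}]'
python3 - <<'E'
from h import *
go([.6345,.026,.111],-8+180)
E
```

```text
time: 12.05
tool_pos: [0.633, 0.0264, 0.1792]
orientation: [0.07, 0.998, 0.0, 0.0]
contact_force: [-0.5, 0.7, -0.7]
opening: 0.0875
t12.05 pos [0.633  0.0264 0.1792] yaw 172.00 F [-0.5  0.7 -0.7] Tz 0.007 op 0.0875
travel [-0.0014 -0.0002  0.0682] rotz 0.0001 (tilt [ 7.e-04 -0.e+00 -1.e+00])
```

```bash
python3 -m jog '[{"travel":[-0.0015,0,0.03],"delta_rot":[0,0,0],"gripper":1},{"travel":[-0.0015,0,0.055],"delta_rot":[0,0,0],"gripper":0.5},{"travel":[-0.0015,0,0.068],"delta_rot":[0,0,0],"gripper":0},{"travel":[-0.0015,0,0.068],"delta_rot":[0,0,0],"gripper":-0.3},{"travel":[-0.0015,0,0.068],"delta_rot":[0,0,0],"gripper":-0.4},{"travel":[-0.0015,0,0.068],"delta_rot":[0,0,0],"gripper":-0.4}]' 40
python3 - <<'E'
from h import *
go([.6345,.026,.111],-8+180)
for n in("scene",): cv2.imwrite(f"pics/{n}8.png",get_image(n)[:,:,::-1])
b=cv2.imread("pics/scene8.png")[190:310,270:390]
cv2.imwrite("pics/z8.png",cv2.resize(b,(590,590),interpolation=2))
E
```

```text
time: 12.8
tool_pos: [0.6358, 0.0259, 0.112]
orientation: [0.07, 0.998, -0.0, 0.001]
contact_force: [0.6, -0.0, -0.6]
opening: 0.0451
t12.80 pos [0.6358 0.0259 0.112 ] yaw 171.99 F [ 0.6 -0.  -0.6] Tz -0.061 op 0.0451
travel [ 0.0013 -0.0001  0.001 ] rotz -0.0002 (tilt [ 2.3e-03 -2.0e-04 -1.0e+00])
```

View pics/z8.png

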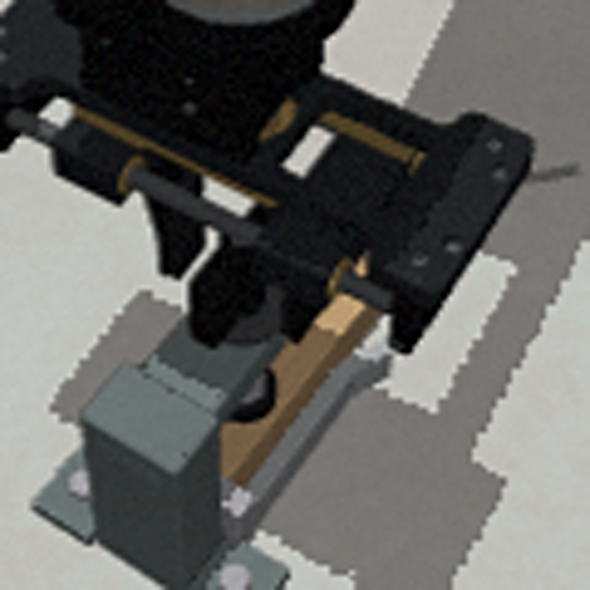

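The knob sits between the fingers. Closing.

```bash
python3 -m jog '[{"travel":[0,0,0.001],"delta_rot":[0,0,0],"gripper":-0.6},{"travel":[0,0,0.001],"delta_rot":[0,0,0],"gripper":-0.8},{"travel":[0,0,0.001],"delta_rot":[0,0,0],"gripper":-1},{"travel":[0,0,0.001],"delta_rot":[0,0,0],"gripper":-1},{"travel":[0,0,0.001],"delta_rot":[0,0,0],"gripper":-1},{"travel":[0,0,0.001],"delta_rot":[0,0,0],"gripper":-1}]' 40
python3 - <<'E'
from h import *
go([.6345,.026,.111],-8+180)
E
```

```text
time: 13.6
tool_pos: [0.6349, 0.0254, 0.1095]
orientation: [0.07, 0.998, -0.0, 0.0]
contact_force: [0.7, -4.5, 0.1]
opening: 0.0128
t13.60 pos [0.6349 0.0254 0.1095] yaw 171.98 F [ 0.7 -4.5  0.1] Tz -0.033 op 0.0128
travel [ 0.0005  0.0006 -0.0015] rotz -0.0004 (tilt [ 1.e-04 -8.e-04 -1.e+00])
```

```bash
python3 -m jog '[{"travel":[0,-0.001,0],"delta_rot":[0,0,0.05],"gripper":-1},{"travel":[0,-0.001,0],"delta_rot":[0,0,0.1],"gripper":-1}]'; python3 -c "
from h import *
go([.6345,.026,.111],-8+180)"
python3 -m jog '[{"travel":[0,0,0],"delta_rot":[0,0,0.05],"gripper":-1},{"travel":[0,0,0],"delta_rot":[0,0,0.1],"gripper":-1}]'; python3 -c "
from h import *
go([.6345,.026,.111],-8+180)"
python3 -m jog '[{"travel":[0,0,0],"delta_rot":[0,0,0.05],"gripper":-1},{"travel":[0,0,0],"delta_rot":[0,0,0.1],"gripper":-1},{"travel":[0,0,0],"delta_rot":[0,0,0.15],"gripper":-1}]'; python3 -c "
from h import *
go([.6345,.026,.111],-8+180)"
```

```text
time: 13.85
tool_pos: [0.6349, 0.0251, 0.1096]
orientation: [0.12, 0.993, 0.0, 0.0]
contact_force: [1.3, -2.3, -1.1]
opening: 0.0129
t13.85 pos [0.6349 0.0251 0.1096] yaw 166.17 F [ 1.3 -2.3 -1.1] Tz 0.039 op 0.0129
travel [ 0.0006  0.0008 -0.0014] rotz -0.1017 (tilt [ 4.e-04  3.e-04 -1.e+00])
time: 14.1
tool_pos: [0.6348, 0.025, 0.1096]
orientation: [0.17, 0.985, 0.0, 0.0]
contact_force: [0.7, -2.3, -0.3]
opening: 0.0129
t14.10 pos [0.6348 0.025  0.1096] yaw 160.46 F [ 0.7 -2.3 -0.3] Tz 0.158 op 0.0129
travel [ 0.0006  0.0008 -0.0014] rotz -0.2015 (tilt [ 3.e-04  0.e+00 -1.e+00])
time: 14.48
tool_pos: [0.6348, 0.0249, 0.1096]
orientation: [0.243, 0.97, -0.0, 0.0]
contact_force: [0.8, -3.2, 0.3]
opening: 0.0124
t14.47 pos [0.6348 0.0249 0.1096] yaw 151.87 F [ 0.8 -3.2  0.3] Tz 0.199 op 0.0124
travel [ 0.0008  0.0008 -0.0014] rotz -0.3513 (tilt [ 2.e-04 -2.e-04 -1.e+00])
```

```bash
cat > r.py <<'E'
from h import *
s,R,y=st();T=[s["wrist_torque"][2]]
for _ in range(2): get_image("scene");T.append(readout.observe()["wrist_torque"][2])
print("t%.2f turned %.3f Tz"%(s["time"],np.radians(171.98)-y),np.round(T,3),"F",np.round(s["contact_force"],1),"j6 %.2f"%s["joints"][5],"op %.4f"%s["opening"])
E
python3 -m jog '[{"travel":[0,-0.0005,0],"delta_rot":[0,0,0.05],"gripper":-1},{"travel":[0,-0.0005,0],"delta_rot":[0,0,0.1],"gripper":-1},{"travel":[0,-0.0005,0],"delta_rot":[0,0,0.15],"gripper":-1}]' >/dev/null; python3 r.py
python3 -m jog '[{"travel":[0,0,0],"delta_rot":[0,0,0.05],"gripper":-1},{"travel":[0,0,0],"delta_rot":[0,0,0.1],"gripper":-1}]'>/dev/null; python3 r.py
python3 -m jog '[{"travel":[0,0,0],"delta_rot":[0,0,0.05],"gripper":-1},{"travel":[0,0,0],"delta_rot":[0,0,0.1],"gripper":-1}]'>/dev/null; python3 r.py
python3 -m jog '[{"travel":[0,0,0],"delta_rot":[0,0,0.05],"gripper":-1},{"travel":[0,0,0],"delta_rot":[0,0,0.1],"gripper":-1}]'>/dev/null; python3 r.py
python3 -m jog '[{"travel":[0,0,0],"delta_rot":[0,0,0.05],"gripper":-1},{"travel":[0,0,0],"delta_rot":[0,0,0.1],"gripper":-1}]'>/dev/null; python3 r.py
```

```text
t14.85 turned 0.501 Tz [0.204 0.221 0.175] F [ 1.7 -2.7  0.2] j6 -1.02 op 0.0131
t15.20 turned 0.600 Tz [0.227 0.241 0.212] F [ 1.5 -2.4 -0.2] j6 -0.92 op 0.0129
t15.55 turned 0.699 Tz [0.128 0.214 0.237] F [ 1.6 -2.3 -0.5] j6 -0.82 op 0.0128
t15.90 turned 0.799 Tz [0.202 0.221 0.199] F [ 1.4 -3.   0.3] j6 -0.72 op 0.0131
t16.25 turned 0.899 Tz [0.244 0.217 0.183] F [ 0.8 -2.4  0.5] j6 -0.62 op 0.0125
```

```bash

python3 -m jog '[{"travel":[0,0,0],"delta_rot":[0,0,0.05],"gripper":-1},{"travel":[0,0,0],"delta_rot":[0,0,0.1],"gripper":-1}]'>/dev/null; python3 r.py
python3 -m jog '[{"travel":[0,0,0],"delta_rot":[0,0,0.05],"gripper":-1},{"travel":[0,0,0],"delta_rot":[0,0,0.1],"gripper":-1}]'>/dev/null; python3 r.py
python3 -m jog '[{"travel":[0,0,0],"delta_rot":[0,0,0.05],"gripper":-1},{"travel":[0,0,0],"delta_rot":[0,0,0.1],"gripper":-1}]'>/dev/null; python3 r.py
```

```text
t16.60 turned 0.998 Tz [0.191 0.216 0.254] F [ 0.3 -2.4 -0. ] j6 -0.52 op 0.0125
t16.95 turned 1.098 Tz [0.178 0.217 0.216] F [ 0.6 -2.3  1.1] j6 -0.42 op 0.0126
t17.30 turned 1.198 Tz [0.26  0.184 0.2  ] F [ 0.2 -3.2  0.3] j6 -0.32 op 0.0130
```

```bash

python3 -m jog '[{"travel":[0,0,0],"delta_rot":[0,0,0.05],"gripper":-1},{"travel":[0,0,0],"delta_rot":[0,0,0.1],"gripper":-1}]'>/dev/null; python3 r.py
python3 -m jog '[{"travel":[0,0,0],"delta_rot":[0,0,0.05],"gripper":-1},{"travel":[0,0,0],"delta_rot":[0,0,0.1],"gripper":-1}]'>/dev/null; python3 r.py
python3 -m jog '[{"travel":[0,0,0],"delta_rot":[0,0,0.05],"gripper":-1},{"travel":[0,0,0],"delta_rot":[0,0,0.1],"gripper":-1}]'>/dev/null; python3 r.py
```

```text
t17.65 turned 1.298 Tz [0.21  0.254 0.262] F [-2.  -3.4  1.9] j6 -0.22 op 0.0130
t18.00 turned 1.398 Tz [0.229 0.25  0.232] F [-1.5 -4.3  2.1] j6 -0.12 op 0.0128
t18.35 turned 1.498 Tz [0.235 0.275 0.288] F [-2.5 -4.4  2.6] j6 -0.02 op 0.0124
```

The torque has been climbing since about 1.2 rad. Continuing in smaller steps.

```bash

python3 -m jog '[{"travel":[0,0,0],"delta_rot":[0,0,0.05],"gripper":-1},{"travel":[0,0,0],"delta_rot":[0,0,0.1],"gripper":-1}]'>/dev/null; python3 r.py
python3 -m jog '[{"travel":[0,0,0],"delta_rot":[0,0,0.05],"gripper":-1}]'>/dev/null; python3 r.py
python3 -m jog '[{"travel":[0,0,0],"delta_rot":[0,0,0.05],"gripper":-1}]'>/dev/null; python3 r.py
```

```text
t18.70 turned 1.598 Tz [0.304 0.333 0.303] F [-3.2 -4.2  2. ] j6 0.08 op 0.0127
t18.93 turned 1.647 Tz [0.313 0.321 0.363] F [-3.5 -3.   3.4] j6 0.13 op 0.0126
t19.15 turned 1.697 Tz [0.333 0.3   0.356] F [-4.3 -4.4  3.3] j6 0.18 op 0.0128
```

```bash

python3 -m jog '[{"travel":[0,0,0],"delta_rot":[0,0,0.05],"gripper":-1}]'>/dev/null; python3 r.py
```

```text
t19.38 turned 1.747 Tz [0.254 0.317 0.33 ] F [-3.4 -3.4  3.1] j6 0.23 op 0.0125
```

```bash

python3 -m jog '[{"travel":[0,0,0],"delta_rot":[0,0,0.05],"gripper":-1}]'>/dev/null; python3 r.py
```

```text
t19.60 turned 1.797 Tz [0.337 0.26  0.077] F [-3.7 -3.8  3.4] j6 0.28 op 0.0126
```

```bash
python3 r.py; python3 r.py
```

```text
t19.70 turned 1.797 Tz [0.077 0.136 0.123] F [-2.9 -6.  -0.6] j6 0.28 op 0.0127
t19.80 turned 1.797 Tz [0.123 0.104 0.136] F [-3.1 -3.7  2.3] j6 0.28 op 0.0126
```

The torque dropped from about 0.33 to 0.12, and it stays there on later reads, so the clutch has clicked. Stopping and letting go.

```bash
python3 -m jog '[{"travel":[0,0,0],"delta_rot":[0,0,0],"gripper":-0.4},{"travel":[0,0,0],"delta_rot":[0,0,0],"gripper":0},{"travel":[0,0,0],"delta_rot":[0,0,0],"gripper":0.2},{"travel":[0,0,0],"delta_rot":[0,0,0],"gripper":0.2},{"travel":[0,0,0],"delta_rot":[0,0,0],"gripper":0.2}]'; python3 r.py
python3 -m jog '[{"travel":[0,0,-0.03],"delta_rot":[0,0,0],"gripper":0.2},{"travel":[0,0,-0.08],"delta_rot":[0,0,0],"gripper":0.2},{"travel":[0,0,-0.13],"delta_rot":[0,0,0],"gripper":0.2},{"travel":[0,0,-0.13],"delta_rot":[0,0,0],"gripper":0.2}]'; python3 -c "
from h import *
go([.42,-.12,.24])"
```

```text
time: 20.52
tool_pos: [0.6345, 0.0247, 0.1095]
orientation: [0.825, 0.565, 0.0, -0.0]
contact_force: [0.1, -0.3, 0.3]
opening: 0.0497
t20.52 turned 1.800 Tz [-0.021  0.069  0.018] F [ 0.1 -0.3  0.3] j6 0.28 op 0.0497
time: 21.12
tool_pos: [0.6376, 0.0243, 0.2459]
orientation: [0.825, 0.565, 0.004, 0.003]
contact_force: [0.6, -1.1, -1.0]
opening: 0.0518
t21.12 pos [0.6376 0.0243 0.2459] yaw 68.86 F [ 0.6 -1.1 -1. ] Tz 0.029 op 0.0518
travel [-0.2131 -0.1509  0.0038]
```

```bash
python3 -m jog '[{"travel":[-0.04,-0.03,0],"delta_rot":[0,0,0],"gripper":0.2},{"travel":[-0.08,-0.06,0],"delta_rot":[0,0,0],"gripper":0.2},{"travel":[-0.12,-0.09,0],"delta_rot":[0,0,0],"gripper":0.2},{"travel":[-0.16,-0.12,0],"delta_rot":[0,0,0],"gripper":0.2},{"travel":[-0.21,-0.15,0],"delta_rot":[0,0,0],"gripper":0.2},{"travel":[-0.21,-0.15,0],"delta_rot":[0,0,0],"gripper":0.2}]'; python3 - <<'E'
from h import *
for n in("scene","top"): cv2.imwrite(f"pics/{n}9.png",get_image(n)[:,:,::-1])
a=cv2.imread("pics/top9.png")[100:230,250:380];b=cv2.imread("pics/scene9.png")[190:320,270:400]
cv2.imwrite("pics/z9.png",np.hstack([cv2.resize(a,(400,400),interpolation=2),cv2.resize(b,(400,400),interpolation=2)]))
E
```

```text
time: 21.88
tool_pos: [0.4162, -0.1188, 0.2384]
orientation: [0.826, 0.564, -0.001, -0.0]
contact_force: [0.1, 0.4, 0.2]
opening: 0.052
```

View pics/z9.png

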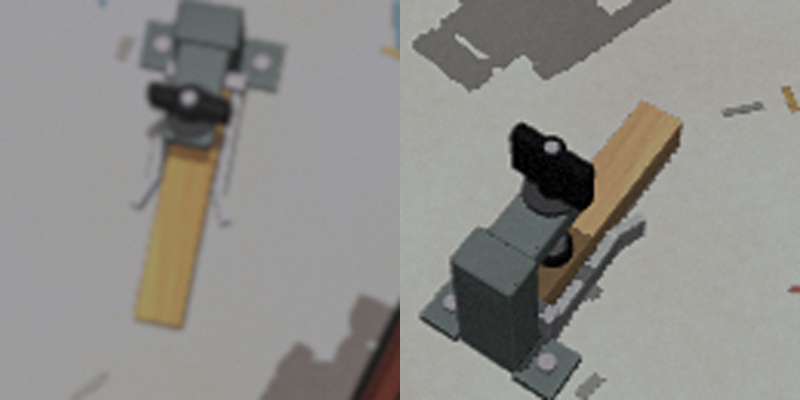

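View pics/scene9.png

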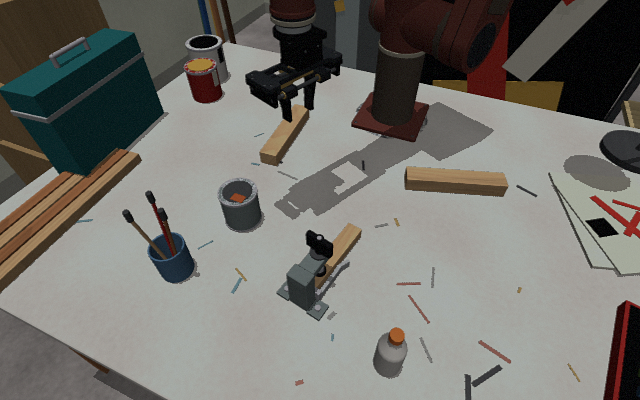

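The bar's end has not moved since it seated: its corners are at about (348,223) and (361,230) in scene, as before tightening. The foot is on the bar, the bystanders are where they were, and the robot is clear. Handing in.

```bash
python3 -c "
from workcell import manip
print(manip.job_done())"
```

```text
the job is handed in; nothing more can be done
None
```

The bar is in the clamp, home against the back stop, and the knob is tightened to its click. I handed the job in at about 22 s of the 72 s allowed.

- **Bar:** I gripped the smallest of the three battens near one end, turned it in line with the clamp and slid it in under the foot. It stopped within about 1 mm of the predicted home position. I saw about 15 N of push along the bar against the stop, then relaxed the push and let go.
- **Knob:** I gripped it at 40 N and turned it clockwise 1.8 rad. The torque held at about 0.2 N m, climbed to about 0.33, then dropped to about 0.12. I stopped there, opened the gripper and backed away.
- **Last pictures:** The bar's outer end had not moved, to within about 1 px (roughly 2 mm). The foot was on the bar, the other things stood where they were, and the robot touched nothing.
- **Not fully checked:** I could not measure the foot's force; I judged it only by the click. Torque readings were noisy by about 0.03–0.05 N m, with a few outliers, but the drop was clear and repeated over several readings. The first camera estimates of the bar's centre differed by about 12 mm, so I used its corners in the top picture instead. It sat about 1.5° askew in the grip, and I corrected that before sliding it in.

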